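# Screw the sugar jar's loose lid snug behind the oil bottle

## Task

The screw lid of the square sugar jar, leaning at the back of the wooden jar stand, has been left loose. Take the tall oil bottle that stands in front of it out of the stand and set it upright on a free spot of the worktop, well away from its place, then screw the sugar lid on clockwise until it goes snug, without forcing it. Finally put the oil bottle back upright in its bay in front of the sugar jar; leave all the other things where they stand.

Things in the scene. Friction and masses are not known exactly. Their poses are not given: they have to be found in the camera images.
- jar_stand: Jar stand of pale wood, fixed to the worktop, 214 mm deep (x), 216 wide (y), 105 high. Origin: middle of its underside; z up, -x is its front, facing the robot. Two columns, at y = +50 and -50 mm: in front an upright bay railed with wire, behind it a square cell that leans 24 degrees, so that the jar in it leans with its lid to the front, close above and behind the bay.
- bay_left (a point): Floor middle of the left (+y) front bay, 8 mm above the worktop (on it lies a 2 mm cork mat); at x = -53, y = +50 mm of the stand, axes as the stand's. The bay is a square of 6 mm round steel wire, 70 mm free inside, its top 31 mm above the worktop. The right bay is the same at y = -50 mm.
- cell_left (a point): Floor middle of the left (+y) rear cell, at x = 69, y = +50, z = 33 mm of the stand, axes as the stand's. The cell is 72 mm square inside, its floor tilted 24 degrees; its walls reach 33 mm up the jar in front and 57 mm behind. The right cell is the same at y = -50 mm.
- sugar_jar: Square glass jar with a round brown screw lid, 68 x 68 x 135 mm, 0.42 kg, leaning in one of the two rear cells (which one varies), 2 mm play each side: the square cell keeps it from turning. Origin: middle of its underside; z runs up through the lid, 24 degrees from vertical to the stand's front. Lid 56 mm across; glass shoulder ends at 108 mm, bare lid from there to 135 mm.
- lid_grip (a point): Point on the sugar jar's axis, 124 mm above its underside, middle height of the bare lid; z axis along the jar's axis, out through the lid's top (tilted 24 degrees to the front).
- lid_thread (a joint): How far the sugar lid still has to be turned until it meets its seal, rad: starts at 0.5 to 1.5, falls as the lid is turned clockwise seen from its top (tightening), 0 when it meets the seal. The lid does not rise or sink, stays where it is left and turns with about 0.1 N m of friction.
- lid_seal (a joint): How far the sugar lid has been turned on into its soft seal, rad: 0 until it meets the seal, then below 0; the turning torque is 0.16 N m at first and rises by 2 N m per rad, with no hard stop. Snug: turned to -0.1 to -0.25 (0.35 to 0.65 N m); let go, it eases back to about -0.08 and stays. Below -0.5 (over 1.1 N m) it is overtightened.
- oil_bottle: Tall round bottle of dark green glass with a paper label and a black screw cap, 58 mm across, 235 mm tall, 0.45 kg, upright in the front bay before the sugar jar, in the way of a hand that comes to the lid. Origin: middle of its underside. Full width up to 146 mm, then a shoulder; neck 23 mm across from 181 to 211 mm, rim and cap 27 mm across from there to the top.
- spice_b: Round spice jar with a dark lid, 45 mm across, 105 mm tall, standing in the other front bay. Origin: middle of its underside. Stays where it is.
- shaker_cup: Beaker with a ribbed domed lid, 68 mm across, lid 78 mm across, 160 mm long, leaning in the other rear cell. Origin: middle of its underside, z axis up through the lid. Stays where it is.
- picture_mug: White mug with a dark picture, 83 mm across, 121 mm with its handle, 97 mm tall, on the worktop by the stand. Origin: middle of its underside. Bystander.
- coffee_jar: Faceted glass coffee jar with a brown lid, 85 mm across, 165 mm tall, on the worktop by the stand. Origin: middle of its underside. Bystander.
- water_glass: Clear drinking glass, 66 mm across, 136 mm tall, on the worktop by the stand. Origin: middle of its underside. Bystander.
Things that resemble listed ones, but are neither listed nor needed, are in the scene too. Leave any purple look-alike of the oil_bottle alone.

How it is judged:
By the outcome, as a careful person would: the job done as asked, in the order asked, and still so for the second after the job is handed in, with the robot touching nothing.
It also fails if it takes over 64 s, if anything falls off the work surface, if the arm or the gripper's body presses on something with over 40 N, if the wrist force passes 120 N, or if a joint passes its speed limit or range.

## Robot

A 6-joint arm with a two-finger parallel gripper is mounted at the origin on a cart in front of the work surface, level with it; the furniture and walls round the work are solid. World frame = base frame: x ahead of the robot, y to its left, z up, the work surface at z = 0. Lengths are in m, angles in rad, forces in N, time in s.
With the tool pointing down it reaches from about 0.3 to 0.875 m from the base axis. Payload 6.4 kg.
Tool frame: the origin (TCP) lies midway between the tips of the shut fingers; the grasp point (between the pads) lies 19 mm behind it (ctrl.pinch_z is the distance from the TCP to the grasp point, in m); z points along the fingers, y is the line along which they close (so a half turn about z gives the same grasp; the last joint's range is limited). The gripper opens to 85 mm and grips with 20 to 120 N. Pads are 22 mm wide; open, the fingers measure 114 mm over their backs; the gripper's body (76 mm by 85 mm) begins 54 mm behind the grasp point. The pads swing forward as they close: fully open they stand 13 mm farther back than shut.
Start: joints at [0.975, 0.181, 1.607, -0, 1.354, -0.206], TCP at [0.218, 0.532, 0.231] pointing down, gripper open.
Joint ranges: [-2.99, 2.99], [-0.89, 2.07], [0.3, 2.58], [-1.14, 4.28], [0, 2.63], [-3.12, 3.12]. Speed limits (rad/s): [2.57, 2.57, 3.01, 3.14, 3.14, 3.14].

## Interface

Orientations are given as a unit quaternion [w, x, y, z].
In Python, from bench import ctrl gives the robot as it stands.
- The arm moves only by the tool apply_moves, never from a script. Its argument "moves" is a list of rows, each an object with "jaw": the opening, from 0 (shut) to 1 (fully open); "offset": the shift along the tool's x, y, z in mm, a list of three; "rot": the turn, a rotation vector about the tool's x, y, z in degrees, a list of three. In form: [{"jaw": jaw, "offset": [dx, dy, dz], "rot": [ax, ay, az]}, ...]. A call has exactly 5 rows; each row shifts and turns the commanded pose from where the row before left it, along the tool's axes as they then stand; what a row does not reach is not made up. A row lasts 1/8 s, in which the tool goes at most 62.5 mm and 10.7 degrees, less where a joint would pass 70% of its speed; a pose out of reach is approached as far as the arm can. A call is refused whole if a number of a shift passes 62.5 or a number of a turn 10.7, either way. A call with a gripper value outside its range is refused whole. The fingers move at their own pace and stop on an object; the grip force is fixed at half the most. Time passes only in rows, so rows that do not move let the fingers close, or fill a call up. It gives the time, the measured TCP pose, the force, the opening and the grip force at its end, in the units of the state.
- ctrl.get_obs(): the state, without advancing time (a new reading comes with each control period).
- ctrl.camera(name): name is "side" or "top" or "wrist"; returns (picture, depth): 480x640x3 uint8, red, green, blue; 480x640 float32, m along the optical axis (not along the pixel's ray), 0 where there is no reading.
- ctrl.camera_params(name): a dict with "K" (3x3 intrinsics, pixels), "dist" ([k1, k2, p1, p2, k3] as OpenCV has them; the pictures are not rectified), "cam_to_world" (4x4, takes a point from camera to world coordinates); the wrist camera has in their place "mount" (4x4, takes a point from camera to tool coordinates, whose origin is the TCP and whose axes are the flange's). Camera axes: x right, y down, z forward; pixel columns grow to the right and rows downward; lengths in m; the calibration is good to about 2 mm. A picture is of the moment at which its call begins: read the wrist's pose just before it. camera_params takes no time and is no camera call.
- ctrl.hand_in(): hands the job in; it is judged then, once.
Trained networks look in the newest picture that a camera, given by its name, has taken for a name from the list of things; names that differ only in an ending like _2 or _b are one class to them, and where a whole thing is asked for, a point or a joint stands for the part that bears it (a point fixed in the world has none). Each returns a list of dicts, best first, with "score" (0 to 1); they miss things now and then, are a little off and sometimes report something else, mostly with a low value. They report only what shows in the picture. A call takes as long as a camera call. They do not tell look-alikes from the thing itself.
- ctrl.outline_of(camera, target): "region" (480x640 bool, what is visible of it) and "position" ([column, row] in pixels, amid what is visible of it).
The state is a dict: "time_s": time; "q": joint angles; "dq": joint speeds; "joint_efforts": joint torques, N m; "eef_pos": TCP position; "eef_rot": TCP orientation; "wrist_force": force on the tool from outside, world axes, zero at the start; "torque": the same for the moment, N m; "opening": opening from 0.0 (shut) to 1.0 (fully open); "grasp_force": force on a finger pad.
Only numpy, scipy, OpenCV 4.12 (cv2) and the standard library are available. Lean on these libraries where they do the work, as an engineer would, in place of code of your own. Each camera call takes 0.05 s, during which the arm holds its last target. There are 200 camera calls.

## Working session

There is one attempt and no reset: what is moved stays moved. The work goes in short steps, Python scripts to look and compute and a tool call to move; the robot and the scene stay as the last step left them, time stands still between calls to the robot, and variables do not carry over. Pictures are saved under pics/ and viewed, at most 10 in all, crops included, and the job is handed in when it is done.

Besides the shell and the picture viewer there is one more tool, called after "Emit:" as a command line: name --argument value ..., lists and objects as JSON in quotes. apply_moves: Moves the arm, as the interface text tells. Its arguments: {"type":"object","properties":{"moves":{"type":"array"}},"required":["moves"]}

```bash
ls; mkdir -p pics
cat > h.py <<'E'
import numpy as np, cv2
from bench import ctrl
from scipy.spatial.transform import Rotation as R
def rot(q): return R.from_quat([q[1],q[2],q[3],q[0]])
def cloud(cam,d,mask,o=None):
    p=ctrl.camera_params(cam); v,u=np.nonzero(mask&(d>0))
    n=cv2.undistortPoints(np.c_[u,v].astype(float)[:,None],np.array(p['K']),np.array(p['dist']))[:,0]
    z=d[v,u]; P=np.c_[n*z[:,None],z]
    if cam=='wrist':
        M=np.array(p['mount']); P=P@M[:3,:3].T+M[:3,3]
        return rot(o['eef_rot']).apply(P)+o['eef_pos']
    M=np.array(p['cam_to_world']); return P@M[:3,:3].T+M[:3,3]
def save(n,im): cv2.imwrite(f'pics/{n}.png',im[:,:,::-1])
E
python3 - <<'E'
from h import *
o=ctrl.get_obs(); print(o)
ims=[]
for c in ('side','top'):
    im,d=ctrl.camera(c); ims.append(im); np.savez(f'{c}.npz',im=im,d=d)
    for t in ('oil_bottle','sugar_jar','jar_stand','spice_b','shaker_cup','picture_mug','coffee_jar','water_glass'):
        for r in ctrl.outline_of(c,t)[:3]:
            P=cloud(c,d,r['region']); 
            if len(P)>5: print(c,t,round(r['score'],2),np.round(r['position']),len(P),np.round(np.percentile(P,[3,50,97],axis=0),3).tolist())
    save(c,im)
E
```

```text
pics
{'time_s': 0.0, 'q': array([ 9.74699052e-01,  1.81552085e-01,  1.60801227e+00, -1.13948483e-05,
        1.35382164e+00, -2.06256329e-01]), 'dq': array([-7.46437419e-04, -1.64714635e-04, -3.40279072e-05, -1.35521966e-03,
        3.35168768e-05, -8.38550745e-04]), 'joint_efforts': array([-2.31245713e-04, -4.44876409e+01, -3.51327682e+01, -3.36945359e-04,
        9.21453786e-03,  2.39283942e-06]), 'eef_pos': array([0.21816469, 0.53139619, 0.2303759 ]), 'eef_rot': array([-3.45030907e-04,  1.93687228e-01,  9.81062920e-01, -8.27649863e-04]), 'wrist_force': array([ 0.05460379,  0.73288992, -0.48531732]), 'torque': array([-0.01254329, -0.02941378,  0.04483284]), 'grasp_force': 0.0, 'opening': 1.00176980905546}
side oil_bottle 0.93 [410. 246.] 1799 [[0.339, 0.106, 0.018], [0.365, 0.13, 0.146], [0.389, 0.141, 0.236]]
side oil_bottle 0.75 [420. 182.] 1691 [[0.329, -0.057, 0.012], [0.358, -0.026, 0.144], [0.381, -0.015, 0.235]]
side oil_bottle 0.71 [319. 250.] 1828 [[0.509, 0.137, 0.023], [0.533, 0.163, 0.155], [0.561, 0.174, 0.246]]
side sugar_jar 0.97 [280. 248.] 1592 [[0.583, 0.122, 0.07
[... 1790 characters left out ...]
0.489, -0.011, 0.005], [0.593, 0.049, 0.01], [0.685, 0.194, 0.101]]
top jar_stand 0.31 [356. 211.] 1245 [[0.55, 0.009, 0.121], [0.571, 0.039, 0.16], [0.607, 0.073, 0.175]]
top spice_b 0.92 [346. 248.] 893 [[0.511, 0.024, 0.015], [0.52, 0.041, 0.1], [0.551, 0.064, 0.117]]
top shaker_cup 0.82 [355. 208.] 1315 [[0.55, 0.01, 0.112], [0.571, 0.039, 0.16], [0.619, 0.075, 0.174]]
top picture_mug 0.68 [223. 228.] 2066 [[0.439, 0.254, 0.005], [0.484, 0.299, 0.058], [0.518, 0.335, 0.097]]
top coffee_jar 0.63 [258. 174.] 2618 [[0.581, 0.247, 0.014], [0.602, 0.272, 0.107], [0.646, 0.322, 0.166]]
top water_glass 0.8 [417. 273.] 1769 [[0.506, -0.131, 0.016], [0.527, -0.104, 0.091], [0.569, -0.075, 0.135]]
```

View pics/side.png

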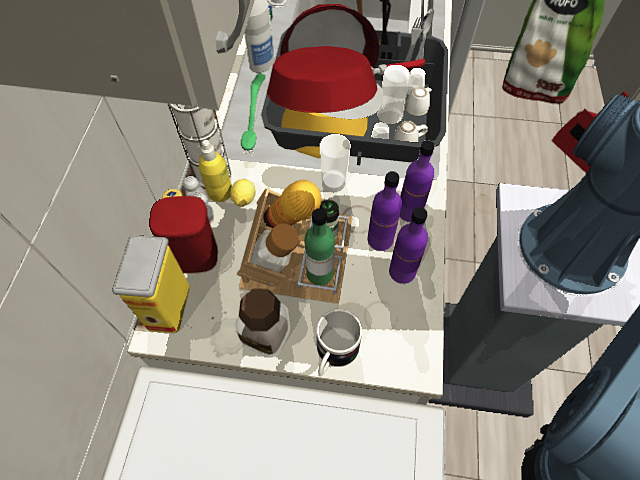

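View pics/top.png

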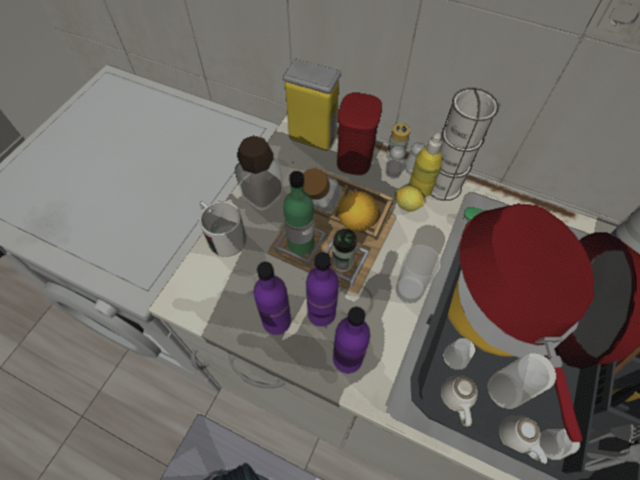

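Candidates for the oil bottle: green at side (319,250) / top (300,212), standing in the stand bay in front of the sugar lid; purple look-alikes at side (385,215), (418,182), (408,248) stand free. I choose the green one. Now a close crop and the fitted geometry.

Run:
```python
from h import *
crop=[]
A={}
for c in ('side','top'):
    f=np.load(f'{c}.npz'); im,d=f['im'],f['d']
    P=np.full((480,640,3),np.nan); P[d>0]=cloud(c,d,d>0); A[c]=(im,P)
    X=P[...,0];Y=P[...,1];Z=P[...,2]
    hsv=cv2.cvtColor(im,cv2.COLOR_RGB2HSV)
    def circ(m,r):
        from scipy.optimize import least_squares
        q=P[m][:,:2]; s=least_squares(lambda a:np.hypot(*(q-a).T)-r,q.mean(0),loss='soft_l1',f_scale=.002); return np.round(s.x,4),m.sum()
    near=(abs(X-.535)<.05)&(abs(Y-.147)<.05)
    print(c,'body',circ(near&(Z>.08)&(Z<.14)&(X<.565),.029),'cap',circ(near&(Z>.224)&(Z<.238),.0135),'capmaxz',np.nanpercentile(Z[near],99.5))
    print('spice',circ((abs(X-.53)<.04)&(abs(Y-.047)<.035)&(Z>.05)&(Z<.11)&(X<.545),.0225))
    for n,(a,b) in dict(p1=(.36,.115),p2=(.405,.035),p3=(.355,-.035)).items(): print(n,circ((np.hypot(X-a,Y-b)<.05)&(Z>.03)&(Z<.14),.029))
    # lid
    m=(X>.57)&(X<.645)&(Y>.105)&(Y<.19)&(Z>.12)&(hsv[...,0]<18)&(hsv[...,1]>90)
    q=P[m]; 
    for _ in range(6):
        mu=q.mean(0); n=np.linalg.svd(q-mu)[2][2]; n*=np.sign(n[2]); 
        e=(P[m]-mu)@n; q=P[m][abs(e)<.003] if _ else P[m][e>np.percentile(e,30)]
    print('lid',len(q),mu.round(4),n.round(3),'tilt',np.degrees(np.arccos(n[2])),'az',np.degrees(np.arctan2(n[1],n[0])))
    vis=im.copy(); vis[m]=(255,0,255)
    m2=(Z>.003)&(Z<.016)&(X>.48)&(X<.72)&(Y>-.03)&(Y<.22)&(hsv[...,1]>60)
    A[c]+=(P[m2],)
S=np.r_[A['side'][2],A['top'][2]]
print('stand rect',cv2.minAreaRect(S[:,:2].astype(np.float32)*1000))
im=A['side'][0][170:310,220:360]; im2=A['top'][0][160:300,240:380]
save('crop',cv2.resize(np.hstack([im,im2]),(800,400),interpolation=cv2.INTER_CUBIC))
```

```text
side body (array([0.5361, 0.145 ]), np.int64(417)) cap (array([0.5364, 0.1443]), np.int64(67)) capmaxz 0.24674484805850547
spice (array([0.5047, 0.0762]), np.int64(153))
p1 (array([0.3618, 0.1114]), np.int64(758))
p2 (array([0.4152, 0.0383]), np.int64(763))
p3 (array([ 0.3541, -0.0452]), np.int64(706))
lid 558 [0.6022 0.148  0.1555] [-0.386  0.051  0.921] tilt 22.937795588590667 az 172.52173142720324
top body (array([0.5372, 0.1462]), np.int64(478)) cap (array([0.5376, 0.1466]), np.int64(73)) capmaxz 0.2459165731260094
spice (array([0.5341, 0.0462]), np.int64(336))
p1 (array([0.3632, 0.1119]), np.int64(669))
p2 (array([0.4163, 0.0396]), np.int64(680))
p3 (array([ 0.3546, -0.0443]), np.int64(570))
lid 481 [0.6032 0.143  0.1556] [-0.407  0.017  0.913] tilt 24.039894759497063 az 177.647021154447
stand rect ((601.3368530273438, 94.5433120727539), (216.64401245117188, 231.884033203125), 88.82576751708984)
```

View pics/crop.png

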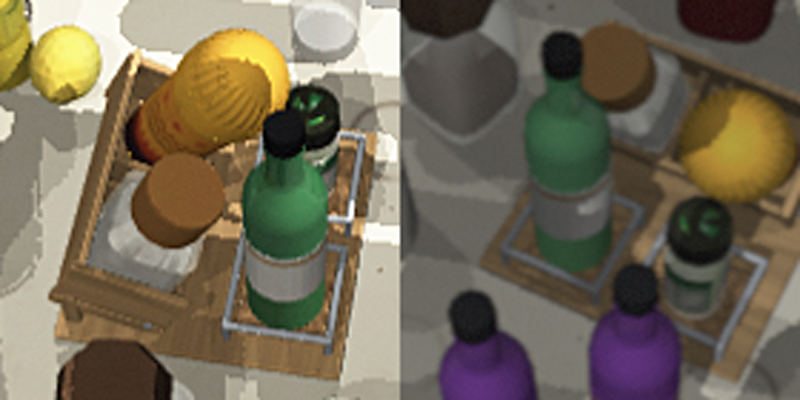

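The crop confirms it: the green bottle stands in the bay before the brown-lidded sugar jar (lid at crop (180,200) left and (618,65) right), and the purple ones stand free. The bottle axis is at about (0.537, 0.1455).

```bash
cat >> h.py <<'E'
def pose(az,tilt=0):
    """tool y at world yaw az (deg), tool z = down tilted toward +x by tilt deg, az measured about tool axis"""
    return R.from_euler('y',-np.radians(tilt))*R.from_matrix(np.array([[np.sin(np.radians(az))*-1,np.cos(np.radians(az)),0],[np.cos(np.radians(az)),np.sin(np.radians(az)),0],[0,0,-1]]).T.T)
def plan(p,Rt,n=5,p0=None,R0=None):
    o=ctrl.get_obs(); p0=o['eef_pos'] if p0 is None else np.array(p0); R0=rot(o['eef_rot']) if R0 is None else R0
    rv=(R0.inv()*Rt).as_rotvec(); pp=p0
    for i in range(1,n+1):
        Ra=R0*R.from_rotvec(rv*(i-1)/n); pi=p0+(np.array(p)-p0)*i/n
        print(Ra.inv().apply(pi-pp).__mul__(1000).round(1).tolist(),np.degrees(rv/n).round(2).tolist()); pp=pi
def st():
    o=ctrl.get_obs(); Rm=rot(o['eef_rot']).as_matrix()
    print('t',round(o['time_s'],2),'p',np.round(o['eef_pos'],4),'y',Rm[:,1].round(3),'z',Rm[:,2].round(3),'F',np.round(o['wrist_force'],1),'T',np.round(o['torque'],2),'Tz',round(float(o['torque']@Rm[:,2]),3),'open',round(o['opening'],3),'g',round(o['grasp_force'],1),'q6',round(o['q'][5],2))
E
python3 - <<'E'
from h import *
print(pose(90).as_matrix().round(2).tolist(),pose(90,24).as_matrix().round(2).tolist(),pose(67.7).as_matrix().round(2).tolist())
print(rot(ctrl.get_obs()['eef_rot']).as_matrix().round(2).tolist())
plan((.537,.1455,.30),pose(90),10)
P=np.concatenate([cloud(c,np.load(c+'.npz')['d'],np.load(c+'.npz')['d']>0) for c in('side','top')])
for a in [(.445,-.065),(.45,-.07),(.44,-.06)]:
    m=np.hypot(P[:,0]-a[0],P[:,1]-a[1])<.042; print(a,m.sum(),np.percentile(P[m,2],[1,50,99]).round(4))
E
```

```text
[[-1.0, 0.0, 0.0], [0.0, 1.0, 0.0], [0.0, 0.0, -1.0]] [[-0.91, 0.0, 0.41], [0.0, 1.0, 0.0], [-0.41, 0.0, -0.91]] [[-0.93, 0.38, 0.0], [0.38, 0.93, 0.0], [0.0, 0.0, -1.0]]
[[-0.92, 0.38, 0.0], [0.38, 0.92, 0.0], [0.0, 0.0, -1.0]]
[-44.1, -23.6, -6.9] [0.0, -0.0, -2.23]
[-43.2, -25.3, -6.9] [0.0, -0.0, -2.23]
[-42.2, -27.0, -6.9] [0.0, -0.0, -2.23]
[-41.1, -28.6, -6.9] [0.0, -0.0, -2.23]
[-39.9, -30.2, -6.9] [0.0, -0.0, -2.23]
[-38.7, -31.7, -6.9] [0.0, -0.0, -2.23]
[-37.5, -33.2, -6.9] [0.0, -0.0, -2.23]
[-36.1, -34.7, -6.9] [0.0, -0.0, -2.23]
[-34.8, -36.0, -6.9] [0.0, -0.0, -2.23]
[-33.3, -37.4, -6.9] [0.0, -0.0, -2.23]
(0.445, -0.065) 1503 [-0.0035  0.0001  0.0043]
(0.45, -0.07) 1682 [-0.0035  0.      0.0043]
(0.44, -0.06) 1313 [-0.0035  0.0001  0.0043]
```

Emit:
apply_moves --moves '[{"jaw": 0.7,"offset": [-44,-24,-20],"rot": [0,0,-2.2]},{"jaw": 0.7,"offset": [-43,-25,-20],"rot": [0,0,-2.2]},{"jaw": 0.7,"offset": [-42,-27,-20],"rot": [0,0,-2.2]},{"jaw": 0.7,"offset": [-41,-29,-10],"rot": [0,0,-2.2]},{"jaw": 0.7,"offset": [-40,-30,0],"rot": [0,0,-2.2]}]'

```text
time_s: 1.52
eef_pos: [0.3783, 0.3375, 0.3027]
eef_rot: [0.001, 0.098, 0.995, 0.001]
wrist_force: [1.3, -0.2, -0.3]
opening: 0.699
grasp_force: 0.0
```

Emit:
apply_moves --moves '[{"jaw": 0.7,"offset": [-39,-32,0],"rot": [0,0,-2.2]},{"jaw": 0.7,"offset": [-38,-33,0],"rot": [0,0,-2.2]},{"jaw": 0.7,"offset": [-36,-35,0],"rot": [0,0,-2.2]},{"jaw": 0.7,"offset": [-35,-36,0],"rot": [0,0,-2.2]},{"jaw": 0.7,"offset": [-33,-37,0],"rot": [0,0,-2.2]}]'

```text
time_s: 2.15
eef_pos: [0.5369, 0.1432, 0.3014]
eef_rot: [0.0, 0.002, 1.0, 0.0]
wrist_force: [0.6, 0.2, 0.7]
opening: 0.702
grasp_force: 0.0
```

Run:
```python
from h import *
st(); plan((.537,.1455,.192),pose(90),1)
o=ctrl.get_obs(); im,d=ctrl.camera('wrist'); save('w1',im)
q=cloud('wrist',d,d>0,o)
m=(np.hypot(q[:,0]-.537,q[:,1]-.146)<.025)&(q[:,2]>.235)&(q[:,2]<.26); print(m.sum(),q[m].min(0).round(4),q[m].max(0).round(4),q[m].mean(0).round(4)) if m.any() else print('none')
```

```text
t 2.15 p [0.5369 0.1432 0.3014] y [0.005 1.    0.   ] z [ 0.  0. -1.] F [0.6 0.2 0.7] T [ 0.01 -0.01 -0.  ] Tz 0.001 open 0.702 g 0.0 q6 -1.52
[-0.1, 2.3, 109.4] [0.01, 0.02, -0.27]
1490 [0.5239 0.1331 0.235 ] [0.5498 0.1589 0.2467] [0.5358 0.1461 0.244 ]
```

Emit:
apply_moves --moves '[{"jaw": 0.7,"offset": [0,3,20],"rot": [0,0,0]},{"jaw": 0.7,"offset": [0,0,30],"rot": [0,0,0]},{"jaw": 0.7,"offset": [0,0,30],"rot": [0,0,0]},{"jaw": 0.7,"offset": [0,0,29],"rot": [0,0,0]},{"jaw": 0.7,"offset": [0,0,0],"rot": [0,0,0]}]'

```text
time_s: 2.82
eef_pos: [0.534, 0.1476, 0.1899]
eef_rot: [-0.003, 0.003, 1.0, -0.0]
wrist_force: [0.0, 0.0, -0.2]
opening: 0.701
grasp_force: 0.0
```

Emit:
apply_moves --moves '[{"jaw": 0,"offset": [0,0,0],"rot": [0,0,0]},{"jaw": 0,"offset": [0,0,0],"rot": [0,0,0]},{"jaw": 0,"offset": [0,0,0],"rot": [0,0,0]},{"jaw": 0,"offset": [0,0,0],"rot": [0,0,0]},{"jaw": 0,"offset": [0,0,0],"rot": [0,0,0]}]'

```text
time_s: 3.45
eef_pos: [0.5372, 0.1476, 0.1942]
eef_rot: [0.002, 0.003, 1.0, 0.0]
wrist_force: [-0.3, -0.6, 6.3]
opening: 0.289
grasp_force: 58.5
```

Emit:
apply_moves --moves '[{"jaw": 0,"offset": [0,0,-15],"rot": [0,0,0]},{"jaw": 0,"offset": [0,0,-30],"rot": [0,0,0]},{"jaw": 0,"offset": [0,0,-40],"rot": [0,0,0]},{"jaw": 0,"offset": [0,0,-40],"rot": [0,0,0]},{"jaw": 0,"offset": [0,0,-30],"rot": [0,0,0]}]'

```text
time_s: 4.08
eef_pos: [0.5356, 0.1477, 0.3491]
eef_rot: [0.0, 0.003, 1.0, 0.0]
wrist_force: [-0.2, 0.0, -5.0]
opening: 0.286
grasp_force: 59.3
```

Run:
```python
from h import *
st(); plan((.445,-.065,.35),pose(90),10)
```

```text
t 4.08 p [0.5356 0.1477 0.3491] y [0.006 1.    0.   ] z [ 0.  0. -1.] F [-0.2  0.  -5. ] T [-0.01 -0.02  0.03] Tz -0.032 open 0.286 g 59.3 q6 -1.51
[8.9, -21.3, -0.1] [0.0, 0.0, -0.03]
[8.9, -21.3, -0.1] [0.0, 0.0, -0.03]
[9.0, -21.3, -0.1] [0.0, 0.0, -0.03]
[9.0, -21.3, -0.1] [0.0, 0.0, -0.03]
[9.0, -21.3, -0.1] [0.0, 0.0, -0.03]
[9.0, -21.3, -0.1] [0.0, 0.0, -0.03]
[9.0, -21.3, -0.1] [0.0, 0.0, -0.03]
[9.0, -21.3, -0.1] [0.0, 0.0, -0.03]
[9.0, -21.3, -0.1] [0.0, 0.0, -0.03]
[9.0, -21.3, -0.1] [0.0, 0.0, -0.03]
```

Emit:
apply_moves --moves '[{"jaw": 0,"offset": [9,-15,0],"rot": [0,0,0]},{"jaw": 0,"offset": [9,-25,0],"rot": [0,0,0]},{"jaw": 0,"offset": [10,-25,0],"rot": [0,0,0]},{"jaw": 0,"offset": [10,-25,0],"rot": [0,0,0]},{"jaw": 0,"offset": [10,-25,0],"rot": [0,0,0]}]'

```text
time_s: 4.7
eef_pos: [0.4851, 0.0316, 0.3448]
eef_rot: [-0.002, 0.003, 1.0, 0.0]
wrist_force: [0.0, -1.2, -5.1]
opening: 0.287
grasp_force: 59.3
```

Emit:
apply_moves --moves '[{"jaw": 0,"offset": [10,-25,0],"rot": [0,0,0]},{"jaw": 0,"offset": [10,-25,0],"rot": [0,0,0]},{"jaw": 0,"offset": [10,-25,0],"rot": [0,0,0]},{"jaw": 0,"offset": [10,-15,0],"rot": [0,0,0]},{"jaw": 0,"offset": [2,-7,0],"rot": [0,0,0]}]'

```text
time_s: 5.32
eef_pos: [0.4428, -0.0646, 0.3454]
eef_rot: [-0.002, 0.004, 1.0, 0.001]
wrist_force: [0.7, 0.1, -6.1]
opening: 0.291
grasp_force: 59.4
```

Emit:
apply_moves --moves '[{"jaw": 0,"offset": [0,0,30],"rot": [0,0,0]},{"jaw": 0,"offset": [0,0,40],"rot": [0,0,0]},{"jaw": 0,"offset": [0,0,40],"rot": [0,0,0]},{"jaw": 0,"offset": [0,0,30],"rot": [0,0,0]},{"jaw": 0,"offset": [0,0,15],"rot": [0,0,0]}]'

```text
time_s: 5.95
eef_pos: [0.4431, -0.0631, 0.1897]
eef_rot: [-0.002, 0.003, 1.0, 0.001]
wrist_force: [0.8, 0.5, -6.1]
opening: 0.286
grasp_force: 59.4
```

Run:
```python
from h import *
st()
```

```text
t 5.95 p [ 0.4431 -0.0631  0.1897] y [0.006 1.    0.002] z [-0.004  0.002 -1.   ] F [ 0.8  0.5 -6.1] T [ 0.01  0.13 -0.03] Tz 0.026 open 0.286 g 59.4 q6 -1.97
```

Not touching yet; ease down slowly.

Emit:
apply_moves --moves '[{"jaw": 0,"offset": [0,0,2],"rot": [0,0,0]},{"jaw": 0,"offset": [0,0,1],"rot": [0,0,0]},{"jaw": 0,"offset": [0,0,1],"rot": [0,0,0]},{"jaw": 0,"offset": [0,0,1],"rot": [0,0,0]},{"jaw": 0,"offset": [0,0,0],"rot": [0,0,0]}]'

```text
time_s: 6.58
eef_pos: [0.4448, -0.0639, 0.1876]
eef_rot: [0.0, 0.003, 1.0, -0.0]
wrist_force: [-0.6, 0.2, -4.7]
opening: 0.289
grasp_force: 59.4
```

Emit:
apply_moves --moves '[{"jaw": 0,"offset": [0,0,1],"rot": [0,0,0]},{"jaw": 0,"offset": [0,0,1],"rot": [0,0,0]},{"jaw": 0,"offset": [0,0,1],"rot": [0,0,0]},{"jaw": 0,"offset": [0,0,0],"rot": [0,0,0]},{"jaw": 0,"offset": [0,0,0],"rot": [0,0,0]}]'

```text
time_s: 7.2
eef_pos: [0.4448, -0.064, 0.1844]
eef_rot: [0.0, 0.003, 1.0, -0.0]
wrist_force: [-0.3, 0.0, -3.1]
opening: 0.291
grasp_force: 59.5
```

Emit:
apply_moves --moves '[{"jaw": 0,"offset": [0,0,1],"rot": [0,0,0]},{"jaw": 0,"offset": [0,0,0],"rot": [0,0,0]},{"jaw": 0,"offset": [0,0,0],"rot": [0,0,0]},{"jaw": 0,"offset": [0,0,0],"rot": [0,0,0]},{"jaw": 0,"offset": [0,0,0],"rot": [0,0,0]}]'

```text
time_s: 7.82
eef_pos: [0.4454, -0.0643, 0.1842]
eef_rot: [0.001, 0.003, 1.0, -0.0]
wrist_force: [-0.5, -0.9, 6.0]
opening: 0.288
grasp_force: 59.7
```

Emit:
apply_moves --moves '[{"jaw": 0.35,"offset": [0,0,0],"rot": [0,0,0]},{"jaw": 0.5,"offset": [0,0,0],"rot": [0,0,0]},{"jaw": 0.7,"offset": [0,0,0],"rot": [0,0,0]},{"jaw": 0.7,"offset": [0,0,0],"rot": [0,0,0]},{"jaw": 0.7,"offset": [0,0,0],"rot": [0,0,0]}]'

```text
time_s: 8.45
eef_pos: [0.4447, -0.0639, 0.1832]
eef_rot: [-0.0, 0.003, 1.0, 0.0]
wrist_force: [-0.1, -0.8, 0.4]
opening: 0.696
grasp_force: 0.0
```

Emit:
apply_moves --moves '[{"jaw": 0.7,"offset": [0,0,-20],"rot": [0,0,0]},{"jaw": 0.7,"offset": [0,0,-30],"rot": [0,0,0]},{"jaw": 0.7,"offset": [0,0,-30],"rot": [0,0,0]},{"jaw": 0.9,"offset": [0,0,-30],"rot": [0,0,0]},{"jaw": 1,"offset": [0,0,-10],"rot": [0,0,0]}]'

```text
time_s: 9.07
eef_pos: [0.4455, -0.0642, 0.3051]
eef_rot: [0.001, 0.003, 1.0, -0.001]
wrist_force: [0.5, -0.2, 0.0]
opening: 0.997
grasp_force: 0.0
```

Run:
```python
from h import *
st()
from scipy.optimize import least_squares
L=[]
for c in ('side','top'):
    im,d=ctrl.camera(c); hsv=cv2.cvtColor(im,cv2.COLOR_RGB2HSV); save(c+'2',im)
    P=np.full((480,640,3),np.nan); P[d>0]=cloud(c,d,d>0); X,Y,Z=np.moveaxis(P,-1,0)
    m=(np.hypot(X-.445,Y+.064)<.045)&(Z>.02)&(Z<.14); q=P[m][:,:2]
    print(c,'bottle',least_squares(lambda a:np.hypot(*(q-a).T)-.029,(.445,-.064),loss='soft_l1',f_scale=.002).x.round(4) if len(q) else 0, m.sum())
    m=(X>.56)&(X<.65)&(Y>.1)&(Y<.19)&(Z>.115)&(hsv[...,0]<18)&(hsv[...,1]>90)
    L.append(P[m])
# model fit: cylinder r=.028 with top plane, axis tilted 24, unknown top centre & azimuth
for Q in (L[0],L[1],np.r_[L[0],L[1]]):
    def res(a):
        n=R.from_euler('z',a[3]).apply([-np.sin(np.radians(24)),0,np.cos(np.radians(24))])
        e=(Q-a[:3]); h=e@n; r=np.linalg.norm(e-np.outer(h,n),axis=1)
        return np.where(abs(h)<abs(r-.028),h,r-.028) 
    s=least_squares(res,[.603,.146,.1555,0],loss='soft_l1',f_scale=.002,x_scale=[.01,.01,.01,.1],diff_step=1e-4); print(len(Q),s.x[:3].round(4),np.degrees(s.x[3]),np.abs(s.fun).mean())
```

```text
t 9.07 p [ 0.4455 -0.0642  0.3051] y [ 0.006  1.    -0.001] z [ 0.003 -0.001 -1.   ] F [ 0.5 -0.2  0. ] T [-0.01  0.07 -0.02] Tz 0.02 open 0.997 g 0.0 q6 -1.97
side bottle [ 0.4433 -0.0666] 648
top bottle [ 0.4446 -0.0656] 687
838 [0.601  0.146  0.1553] -3.960976007466627 0.0009717255918864561
0 [0.603  0.146  0.1555] 0.0 nan
838 [0.601  0.146  0.1553] -3.960976007466627 0.0009717255918864561<stdin>:18: RuntimeWarning: Mean of empty slice.
  ret = ret.dtype.type(ret / rcount)
```

Run:
```python
from h import *
plan((.5705,.145,.228),pose(50,24),10)
```

```text
[-12.4, 21.0, 7.6] [-0.84, -2.29, 3.91]
[-10.6, 21.7, 8.4] [-0.84, -2.29, 3.91]
[-8.8, 22.2, 9.1] [-0.84, -2.29, 3.91]
[-6.9, 22.6, 9.7] [-0.84, -2.29, 3.91]
[-4.9, 22.8, 10.3] [-0.84, -2.29, 3.91]
[-3.0, 23.0, 10.8] [-0.84, -2.29, 3.91]
[-0.9, 22.9, 11.2] [-0.84, -2.29, 3.91]
[1.1, 22.7, 11.5] [-0.84, -2.29, 3.91]
[3.1, 22.4, 11.8] [-0.84, -2.29, 3.91]
[5.1, 22.0, 12.0] [-0.84, -2.29, 3.91]
```

Emit:
apply_moves --moves '[{"jaw": 0.95,"offset": [-12,21,8],"rot": [-0.8,-2.3,3.9]},{"jaw": 0.95,"offset": [-11,22,8],"rot": [-0.8,-2.3,3.9]},{"jaw": 0.95,"offset": [-9,22,9],"rot": [-0.8,-2.3,3.9]},{"jaw": 0.95,"offset": [-7,23,10],"rot": [-0.8,-2.3,3.9]},{"jaw": 0.95,"offset": [-5,23,10],"rot": [-0.8,-2.3,3.9]}]'

```text
time_s: 9.8
eef_pos: [0.5072, 0.0421, 0.263]
eef_rot: [0.099, 0.173, 0.979, 0.035]
wrist_force: [-0.3, -0.0, 0.0]
opening: 0.948
grasp_force: 0.0
```

Emit:
apply_moves --moves '[{"jaw": 0.95,"offset": [-3,23,11],"rot": [-0.8,-2.3,3.9]},{"jaw": 0.95,"offset": [-1,23,11],"rot": [-0.8,-2.3,3.9]},{"jaw": 0.95,"offset": [1,23,11],"rot": [-0.8,-2.3,3.9]},{"jaw": 0.95,"offset": [3,22,12],"rot": [-0.8,-2.3,3.9]},{"jaw": 0.95,"offset": [5,22,12],"rot": [-0.8,-2.3,3.9]}]'

```text
time_s: 10.42
eef_pos: [0.5697, 0.146, 0.2247]
eef_rot: [0.195, 0.335, 0.919, 0.067]
wrist_force: [-0.2, -1.0, 0.4]
opening: 0.951
grasp_force: 0.0
```

Run:
```python
from h import *
from scipy.optimize import least_squares
st()
o=ctrl.get_obs(); im,d=ctrl.camera('wrist'); save('w2',im)
hsv=cv2.cvtColor(im,cv2.COLOR_RGB2HSV)
rs=ctrl.outline_of('wrist','lid_grip'); print([(round(r['score'],2),r['position'],r['region'].sum()) for r in rs])
P=np.full((480,640,3),np.nan); P[d>0]=cloud('wrist',d,d>0,o); X,Y,Z=np.moveaxis(P,-1,0)
m=(X>.56)&(X<.65)&(Y>.1)&(Y<.19)&(Z>.115)&(hsv[...,0]<18)&(hsv[...,1]>90); Q=P[m]; print(len(Q))
def res(a):
    n=R.from_euler('z',a[3]).apply([-np.sin(np.radians(24)),0,np.cos(np.radians(24))])
    e=(Q-a[:3]); h=e@n; r=np.linalg.norm(e-np.outer(h,n),axis=1)
    return np.hypot(np.maximum(abs(h+.0135)-.0135,0),np.maximum(r-.028,0))+np.where((h<0)&(r<.028),np.minimum(-h,.028-r),0)
s=least_squares(res,[.603,.146,.1555,0],loss='soft_l1',f_scale=.002,x_scale=[.01,.01,.01,.1],diff_step=1e-4); print(s.x[:3].round(4),np.degrees(s.x[3]),np.abs(s.fun).mean())
mu=Q.mean(0);n=np.linalg.svd(Q-mu,full_matrices=False)[2][2];print('plane',mu.round(4),n.round(3))
```

```text
t 10.43 p [0.5697 0.146  0.2247] y [0.59  0.766 0.254] z [ 0.403 -0.007 -0.915] F [-0.2 -1.   0.4] T [ 0.    0.15 -0.02] Tz 0.02 open 0.951 g 0.0 q6 -0.78
[(0.7, [315.3, 233.8], np.int64(7801))]
5674
[0.6021 0.1474 0.1543] -4.0675516212523855 0.0007557710919395615
plane [0.6005 0.1491 0.153 ] [ 0.514 -0.052 -0.856]
```

View pics/w2.png

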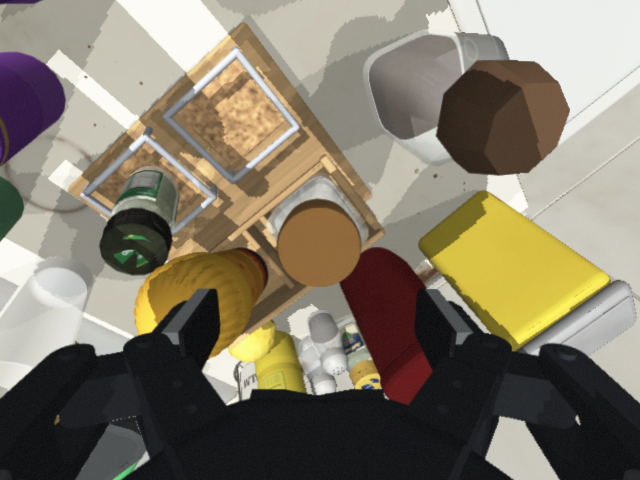

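The wrist view shows the lid centred between the fingers at (319,243), the emptied bay at (232,115), and the shaker at (200,300) clear of the left finger. Descending along the lid axis.

Emit:
apply_moves --moves '[{"jaw": 0.92,"offset": [-1,2,20],"rot": [0,0,0]},{"jaw": 0.92,"offset": [0,0,25],"rot": [0,0,0]},{"jaw": 0.92,"offset": [0,0,25],"rot": [0,0,0]},{"jaw": 0.92,"offset": [0,0,20],"rot": [0,0,0]},{"jaw": 0.92,"offset": [0,0,13],"rot": [0,0,0]}]'

```text
time_s: 11.15
eef_pos: [0.6132, 0.1448, 0.1317]
eef_rot: [0.194, 0.334, 0.92, 0.067]
wrist_force: [-1.0, 0.2, 0.0]
opening: 0.922
grasp_force: 0.0
```

Run:
```python
from h import *
st(); plan((.6138,.1463,.1285),rot(ctrl.get_obs()['eef_rot']),1)
```

```text
t 11.15 p [0.6132 0.1448 0.1317] y [0.588 0.768 0.252] z [ 0.402 -0.007 -0.916] F [-1.   0.2  0. ] T [-0.06  0.23 -0.01] Tz -0.018 open 0.922 g 0.0 q6 -0.78
[1.6, 0.7, 3.1] [0.0, 0.0, 0.0]
```

Emit:
apply_moves --moves '[{"jaw": 0.92,"offset": [1,1,5],"rot": [0,0,0]},{"jaw": 0,"offset": [0,0,0],"rot": [0,0,0]},{"jaw": 0,"offset": [0,0,0],"rot": [0,0,0]},{"jaw": 0,"offset": [0,0,0],"rot": [0,0,0]},{"jaw": 0,"offset": [0,0,0],"rot": [0,0,0]}]'

```text
time_s: 11.78
eef_pos: [0.6156, 0.1468, 0.1299]
eef_rot: [0.196, 0.334, 0.92, 0.067]
wrist_force: [-5.8, -1.9, 4.5]
opening: 0.63
grasp_force: 62.1
```

Run:
```python
from h import *
st()
```

```text
t 11.78 p [0.6156 0.1468 0.1299] y [0.588 0.768 0.254] z [ 0.405 -0.007 -0.914] F [-5.8 -1.9  4.5] T [-0.37  0.75 -0.18] Tz 0.011 open 0.63 g 62.1 q6 -0.78
```

Emit:
apply_moves --moves '[{"jaw": 0,"offset": [0,0,0],"rot": [0,0,5]},{"jaw": 0,"offset": [0,0,0],"rot": [0,0,5]},{"jaw": 0,"offset": [0,0,0],"rot": [0,0,5]},{"jaw": 0,"offset": [0,0,0],"rot": [0,0,5]},{"jaw": 0,"offset": [0,0,0],"rot": [0,0,5]}]'

```text
time_s: 12.4
eef_pos: [0.6158, 0.1467, 0.1301]
eef_rot: [0.177, 0.526, 0.825, 0.108]
wrist_force: [-5.3, -2.6, 5.6]
opening: 0.624
grasp_force: 61.9
```

Run:
```python
from h import *
st()
```

```text
t 12.4 p [0.6158 0.1467 0.1301] y [0.83  0.423 0.364] z [ 0.405 -0.007 -0.914] F [-5.3 -2.6  5.6] T [-0.57  0.68 -0.15] Tz -0.101 open 0.624 g 61.9 q6 -0.34
```

Emit:
apply_moves --moves '[{"jaw": 0,"offset": [0,0,0],"rot": [0,0,3]},{"jaw": 0,"offset": [0,0,0],"rot": [0,0,3]},{"jaw": 0,"offset": [0,0,0],"rot": [0,0,3]},{"jaw": 0,"offset": [0,0,0],"rot": [0,0,1]},{"jaw": 0,"offset": [0,0,0],"rot": [0,0,0]}]'

```text
time_s: 13.02
eef_pos: [0.6161, 0.1467, 0.1303]
eef_rot: [0.167, 0.595, 0.777, 0.123]
wrist_force: [-5.8, -2.7, 4.9]
opening: 0.628
grasp_force: 62.0
```

Run:
```python
from h import *
st()
```

```text
t 13.03 p [0.6161 0.1467 0.1303] y [0.883 0.262 0.39 ] z [ 0.406 -0.007 -0.914] F [-5.8 -2.7  4.9] T [-0.46  0.6  -0.16] Tz -0.045 open 0.628 g 62.0 q6 -0.16
```

Emit:
apply_moves --moves '[{"jaw": 0,"offset": [0,0,0],"rot": [0,0,2]},{"jaw": 0,"offset": [0,0,0],"rot": [0,0,2]},{"jaw": 0,"offset": [0,0,0],"rot": [0,0,2]},{"jaw": 0,"offset": [0,0,0],"rot": [0,0,2]},{"jaw": 0,"offset": [0,0,0],"rot": [0,0,2]}]'

```text
time_s: 13.65
eef_pos: [0.6162, 0.1466, 0.1304]
eef_rot: [0.156, 0.66, 0.722, 0.137]
wrist_force: [-4.2, -4.2, 5.4]
opening: 0.629
grasp_force: 61.9
```

Run:
```python
from h import *
st()
```

```text
t 13.65 p [0.6162 0.1466 0.1304] y [0.911 0.09  0.404] z [ 0.406 -0.007 -0.914] F [-4.2 -4.2  5.4] T [-0.65  0.53 -0.16] Tz -0.118 open 0.629 g 61.9 q6 0.01
```

Emit:
apply_moves --moves '[{"jaw": 0,"offset": [0,0,0],"rot": [0,0,1.5]},{"jaw": 0,"offset": [0,0,0],"rot": [0,0,1.5]},{"jaw": 0,"offset": [0,0,0],"rot": [0,0,1.5]},{"jaw": 0,"offset": [0,0,0],"rot": [0,0,1.5]},{"jaw": 0,"offset": [0,0,0],"rot": [0,0,1.5]}]'

```text
time_s: 14.28
eef_pos: [0.6163, 0.1465, 0.1305]
eef_rot: [0.146, 0.706, 0.677, 0.147]
wrist_force: [-4.3, -3.3, 5.7]
opening: 0.626
grasp_force: 61.9
```

Run:
```python
from h import *
st()
```

```text
t 14.28 p [0.6163 0.1465 0.1305] y [ 0.913 -0.041  0.406] z [ 0.406 -0.008 -0.914] F [-4.3 -3.3  5.7] T [-0.71  0.46 -0.24] Tz -0.075 open 0.626 g 61.9 q6 0.14
```

Emit:
apply_moves --moves '[{"jaw": 0,"offset": [0,0,0],"rot": [0,0,2]},{"jaw": 0,"offset": [0,0,0],"rot": [0,0,2]},{"jaw": 0,"offset": [0,0,0],"rot": [0,0,2]},{"jaw": 0,"offset": [0,0,0],"rot": [0,0,2]},{"jaw": 0,"offset": [0,0,0],"rot": [0,0,2]}]'

```text
time_s: 14.9
eef_pos: [0.6165, 0.1464, 0.1307]
eef_rot: [0.133, 0.763, 0.613, 0.159]
wrist_force: [-4.2, -3.5, 5.1]
opening: 0.624
grasp_force: 61.8
```

Run:
```python
from h import *
st()
```

```text
t 14.9 p [0.6165 0.1464 0.1307] y [ 0.892 -0.214  0.399] z [ 0.406 -0.008 -0.914] F [-4.2 -3.5  5.1] T [-0.9   0.31 -0.25] Tz -0.137 open 0.624 g 61.8 q6 0.32
```

Emit:
apply_moves --moves '[{"jaw": 0,"offset": [0,0,0],"rot": [0,0,1.5]},{"jaw": 0,"offset": [0,0,0],"rot": [0,0,1.5]},{"jaw": 0,"offset": [0,0,0],"rot": [0,0,1.5]},{"jaw": 0,"offset": [0,0,0],"rot": [0,0,1.5]},{"jaw": 0,"offset": [0,0,0],"rot": [0,0,1.5]}]'

```text
time_s: 15.52
eef_pos: [0.6167, 0.1463, 0.1308]
eef_rot: [0.123, 0.801, 0.562, 0.168]
wrist_force: [-4.2, -4.2, 4.9]
opening: 0.629
grasp_force: 61.8
```

Run:
```python
from h import *
st()
```

```text
t 15.53 p [0.6167 0.1463 0.1308] y [ 0.858 -0.339  0.385] z [ 0.407 -0.008 -0.913] F [-4.2 -4.2  4.9] T [-1.03  0.23 -0.3 ] Tz -0.143 open 0.629 g 61.8 q6 0.45
```

Emit:
apply_moves --moves '[{"jaw": 0,"offset": [0,0,0],"rot": [0,0,1.5]},{"jaw": 0,"offset": [0,0,0],"rot": [0,0,1.5]},{"jaw": 0,"offset": [0,0,0],"rot": [0,0,1.5]},{"jaw": 0,"offset": [0,0,0],"rot": [0,0,1.5]},{"jaw": 0,"offset": [0,0,0],"rot": [0,0,1.5]}]'

```text
time_s: 16.15
eef_pos: [0.6168, 0.1461, 0.1309]
eef_rot: [0.112, 0.836, 0.508, 0.176]
wrist_force: [-3.1, -5.4, 5.2]
opening: 0.626
grasp_force: 61.7
```

Run:
```python
from h import *
st()
```

```text
t 16.15 p [0.6168 0.1461 0.1309] y [ 0.81  -0.458  0.365] z [ 0.407 -0.008 -0.913] F [-3.1 -5.4  5.2] T [-1.21  0.18 -0.2 ] Tz -0.31 open 0.626 g 61.7 q6 0.58
```

Emit:
apply_moves --moves '[{"jaw": 0,"offset": [0,0,0],"rot": [0,0,1.5]},{"jaw": 0,"offset": [0,0,0],"rot": [0,0,1.5]},{"jaw": 0,"offset": [0,0,0],"rot": [0,0,1.5]},{"jaw": 0,"offset": [0,0,0],"rot": [0,0,0.5]},{"jaw": 0,"offset": [0,0,0],"rot": [0,0,0]}]'

```text
time_s: 16.77
eef_pos: [0.6169, 0.146, 0.131]
eef_rot: [0.104, 0.857, 0.472, 0.18]
wrist_force: [-3.8, -6.4, 5.4]
opening: 0.62
grasp_force: 61.7
```

Run:
```python
from h import *
st(); ctrl.camera('wrist'); st()
```

```text
t 16.77 p [0.6169 0.146  0.131 ] y [ 0.771 -0.533  0.349] z [ 0.407 -0.009 -0.913] F [-3.8 -6.4  5.4] T [-1.41  0.1  -0.12] Tz -0.465 open 0.62 g 61.7 q6 0.66
t 16.82 p [0.6169 0.146  0.1309] y [ 0.771 -0.533  0.349] z [ 0.407 -0.009 -0.913] F [-3.  -5.5  5.2] T [-1.41  0.19 -0.07] Tz -0.507 open 0.627 g 61.7 q6 0.66
```

Torque is about 0.49 N m, mid snug window. Release and back off along the axis.

Emit:
apply_moves --moves '[{"jaw": 0.92,"offset": [0,0,0],"rot": [0,0,0]},{"jaw": 0.92,"offset": [0,0,0],"rot": [0,0,0]},{"jaw": 0.92,"offset": [0,0,0],"rot": [0,0,0]},{"jaw": 0.92,"offset": [0,0,0],"rot": [0,0,0]},{"jaw": 0.92,"offset": [0,0,0],"rot": [0,0,0]}]'

```text
time_s: 17.45
eef_pos: [0.616, 0.1471, 0.129]
eef_rot: [0.103, 0.857, 0.471, 0.18]
wrist_force: [-0.0, -0.0, -0.1]
opening: 0.919
grasp_force: 0.0
```

Emit:
apply_moves --moves '[{"jaw": 0.92,"offset": [0,0,-15],"rot": [0,0,0]},{"jaw": 0.92,"offset": [0,0,-25],"rot": [0,0,0]},{"jaw": 0.92,"offset": [0,0,-40],"rot": [0,0,0]},{"jaw": 0.92,"offset": [0,0,-50],"rot": [0,0,0]},{"jaw": 0.7,"offset": [0,0,-50],"rot": [0,0,0]}]'

```text
time_s: 18.08
eef_pos: [0.5421, 0.1483, 0.296]
eef_rot: [0.103, 0.857, 0.471, 0.18]
wrist_force: [0.4, 0.2, -0.6]
opening: 0.736
grasp_force: 0.0
```

Run:
```python
from h import *
st(); plan((.444,-.0645,.31),pose(90),15)
```

```text
t 18.07 p [0.5421 0.1483 0.296 ] y [ 0.771 -0.535  0.346] z [ 0.405 -0.007 -0.914] F [ 0.4  0.2 -0.6] T [-0.    0.2   0.03] Tz -0.026 open 0.736 g 0.0 q6 0.66
[-15.0, 2.9, -3.4] [1.68, 0.96, -8.02]
[-15.2, 0.6, -3.7] [1.68, 0.96, -8.02]
[-15.1, -1.6, -4.0] [1.68, 0.96, -8.02]
[-14.6, -3.8, -4.1] [1.68, 0.96, -8.02]
[-13.9, -5.9, -4.2] [1.68, 0.96, -8.02]
[-12.8, -7.9, -4.2] [1.68, 0.96, -8.02]
[-11.5, -9.7, -4.2] [1.68, 0.96, -8.02]
[-10.0, -11.4, -4.1] [1.68, 0.96, -8.02]
[-8.2, -12.7, -3.9] [1.68, 0.96, -8.02]
[-6.3, -13.9, -3.6] [1.68, 0.96, -8.02]
[-4.2, -14.7, -3.3] [1.68, 0.96, -8.02]
[-2.1, -15.2, -2.9] [1.68, 0.96, -8.02]
[0.1, -15.5, -2.4] [1.68, 0.96, -8.02]
[2.3, -15.3, -2.0] [1.68, 0.96, -8.02]
[4.5, -14.9, -1.5] [1.68, 0.96, -8.02]
```

Run:
```python
from h import *
plan((.444,-.0645,.31),pose(-90),10)
```

```text
[-22.5, 4.3, -5.1] [1.24, -2.17, 5.67]
[-22.1, 6.4, -4.4] [1.24, -2.17, 5.67]
[-21.6, 8.5, -3.7] [1.24, -2.17, 5.67]
[-20.7, 10.5, -3.1] [1.24, -2.17, 5.67]
[-19.7, 12.5, -2.6] [1.24, -2.17, 5.67]
[-18.5, 14.3, -2.2] [1.24, -2.17, 5.67]
[-17.1, 16.0, -1.8] [1.24, -2.17, 5.67]
[-15.5, 17.6, -1.6] [1.24, -2.17, 5.67]
[-13.7, 19.0, -1.4] [1.24, -2.17, 5.67]
[-11.8, 20.2, -1.4] [1.24, -2.17, 5.67]
```

Emit:
apply_moves --moves '[{"jaw": 0.7,"offset": [-22,4,-5],"rot": [1.2,-2.2,5.7]},{"jaw": 0.7,"offset": [-22,6,-4],"rot": [1.2,-2.2,5.7]},{"jaw": 0.7,"offset": [-22,9,-4],"rot": [1.2,-2.2,5.7]},{"jaw": 0.7,"offset": [-21,11,-3],"rot": [1.2,-2.2,5.7]},{"jaw": 0.7,"offset": [-20,13,-3],"rot": [1.2,-2.2,5.7]}]'

```text
time_s: 18.7
eef_pos: [0.4933, 0.0406, 0.3021]
eef_rot: [0.055, 0.964, 0.241, 0.093]
wrist_force: [-0.3, 0.1, 0.2]
opening: 0.704
grasp_force: 0.0
```

Emit:
apply_moves --moves '[{"jaw": 0.7,"offset": [-19,14,-2],"rot": [1.2,-2.2,5.7]},{"jaw": 0.7,"offset": [-17,16,-2],"rot": [1.2,-2.2,5.7]},{"jaw": 0.7,"offset": [-16,18,-2],"rot": [1.2,-2.2,5.7]},{"jaw": 0.7,"offset": [-14,19,-1],"rot": [1.2,-2.2,5.7]},{"jaw": 0.7,"offset": [-12,20,-1],"rot": [1.2,-2.2,5.7]}]'

```text
time_s: 19.32
eef_pos: [0.4425, -0.0658, 0.3091]
eef_rot: [0.003, 1.0, -0.005, -0.001]
wrist_force: [-0.1, 0.4, -0.0]
opening: 0.702
grasp_force: 0.0
```

Run:
```python
from h import *
o=ctrl.get_obs(); im,d=ctrl.camera('wrist'); save('w3',im)
q=cloud('wrist',d,d>0,o)
m=(np.hypot(q[:,0]-.444,q[:,1]+.065)<.03)&(q[:,2]>.226)&(q[:,2]<.25); print('cap',m.sum(),((q[m].min(0)+q[m].max(0))/2).round(4),q[m].mean(0).round(4))
st(); plan((.4445,-.0645,.184),pose(-90),4)
```

```text
cap 1269 [ 0.4452 -0.0652  0.2312] [ 0.446  -0.0649  0.2341]
t 19.38 p [ 0.4421 -0.0681  0.3092] y [-0.015 -1.     0.008] z [-0.004 -0.008 -1.   ] F [ 0.1 -2.8  0.6] T [-0.07  0.   -0.03] Tz 0.027 open 0.696 g 0.0 q6 1.17
[0.7, -1.1, 31.3] [0.11, 0.06, -0.22]
[0.7, -1.1, 31.3] [0.11, 0.06, -0.22]
[0.7, -1.0, 31.3] [0.11, 0.06, -0.22]
[0.6, -1.0, 31.3] [0.11, 0.06, -0.22]
```

Emit:
apply_moves --moves '[{"jaw": 0.7,"offset": [2,-3,25],"rot": [0.4,0.2,-0.8]},{"jaw": 0.7,"offset": [1,0,40],"rot": [0,0,0]},{"jaw": 0.7,"offset": [0,0,35],"rot": [0,0,0]},{"jaw": 0.7,"offset": [0,0,24],"rot": [0,0,0]},{"jaw": 0.7,"offset": [0,0,0],"rot": [0,0,0]}]'

```text
time_s: 20.0
eef_pos: [0.4448, -0.0617, 0.183]
eef_rot: [-0.001, 1.0, 0.004, -0.001]
wrist_force: [1.1, -1.3, 0.1]
opening: 0.697
grasp_force: 0.0
```

Emit:
apply_moves --moves '[{"jaw": 0,"offset": [0,0,0],"rot": [0,0,0]},{"jaw": 0,"offset": [0,0,0],"rot": [0,0,0]},{"jaw": 0,"offset": [0,0,0],"rot": [0,0,0]},{"jaw": 0,"offset": [0,0,0],"rot": [0,0,0]},{"jaw": 0,"offset": [0,0,0],"rot": [0,0,0]}]'

```text
time_s: 20.62
eef_pos: [0.4474, -0.0632, 0.1858]
eef_rot: [0.001, 1.0, 0.004, 0.002]
wrist_force: [-0.9, -0.6, 6.3]
opening: 0.291
grasp_force: 58.4
```

Run:
```python
from h import *
st()
```

```text
t 20.62 p [ 0.4474 -0.0632  0.1858] y [ 0.007 -1.     0.002] z [ 0.004 -0.001 -1.   ] F [-0.9 -0.6  6.3] T [-0.04  0.01  0.04] Tz -0.04 open 0.291 g 58.4 q6 1.16
```

Emit:
apply_moves --moves '[{"jaw": 0,"offset": [0,0,-15],"rot": [0,0,0]},{"jaw": 0,"offset": [0,0,-40],"rot": [0,0,0]},{"jaw": 0,"offset": [0,0,-50],"rot": [0,0,0]},{"jaw": 0,"offset": [0,0,-50],"rot": [0,0,0]},{"jaw": 0,"offset": [0,0,-15],"rot": [0,0,0]}]'

```text
time_s: 21.25
eef_pos: [0.4467, -0.0628, 0.3573]
eef_rot: [0.001, 1.0, 0.004, 0.003]
wrist_force: [1.1, -0.3, -5.7]
opening: 0.292
grasp_force: 59.7
```

Run:
```python
from h import *
from scipy.optimize import least_squares
p=ctrl.camera_params('wrist'); uv=np.array([(163,118),(236,50),(299,126),(235,180)],float)
n=cv2.undistortPoints(uv[:,None],np.array(p['K']),np.array(p['dist']))[:,0]
M=np.array(p['mount']); Rt=rot([0.195,0.335,0.919,0.067]); t=np.array([.5697,.146,.2247])
o=Rt.apply(M[:3,3])+t; D=Rt.apply(np.c_[n,np.ones(4)]@M[:3,:3].T)
C=o+D*((.028-o[2])/D[:,2])[:,None]; print(C.round(4).tolist(),C.mean(0).round(4)); e=C[2]-C[1];print('edges',[np.linalg.norm(C[i]-C[i-1]).round(4) for i in range(4)],[np.degrees(np.arctan2(*(C[i]-C[i-1])[1::-1])).round(1) for i in range(4)])
st()
for c in ('side','top'):
    im,d=ctrl.camera(c); q=cloud(c,d,d>0); save(c+'3',im)
    for lo,hi,r in ((.19,.3,.029),):
        # held bottle: body between TCP-0.17 and TCP-.05
        z=ctrl.get_obs()['eef_pos'][2]; m=(np.hypot(q[:,0]-.446,q[:,1]+.065)<.045)&(q[:,2]>z-.17)&(q[:,2]<z-.05); w=q[m]
        for h0 in(0,1):
            ww=w[(w[:,2]>z-.11)==h0][:,:2]; print(c,h0,len(ww),least_squares(lambda a:np.hypot(*(ww-a).T)-.029,(.445,-.064),loss='soft_l1',f_scale=.002).x.round(4) if len(ww)>20 else '')
        print('bottom',np.percentile(q[(np.hypot(q[:,0]-.446,q[:,1]+.065)<.035)&(q[:,2]>.05),2],1).round(4))
plan((.538,.146,.35),pose(-90),10)
```

```text
[[0.496, 0.1047, 0.028], [0.4977, 0.1837, 0.028], [0.5761, 0.1835, 0.028], [0.5741, 0.1073, 0.028]] [0.536  0.1448 0.028 ]
edges [np.float64(0.0781), np.float64(0.079), np.float64(0.0784), np.float64(0.0762)] [np.float64(-178.1), np.float64(88.8), np.float64(-0.1), np.float64(-91.5)]
t 21.25 p [ 0.4467 -0.0628  0.3573] y [ 0.007 -1.     0.002] z [ 0.005 -0.002 -1.   ] F [ 1.1 -0.3 -5.7] T [-0.02 -0.12 -0.03] Tz 0.03 open 0.292 g 59.7 q6 1.16
side 0 566 [ 0.4443 -0.0655]
side 1 685 [ 0.4441 -0.0641]
bottom 0.178
top 0 569 [ 0.4462 -0.0646]
top 1 761 [ 0.4454 -0.0637]
bottom 0.1817
[9.3, -20.8, 0.5] [0.0, -0.02, 0.04]
[9.3, -20.8, 0.5] [0.0, -0.02, 0.04]
[9.3, -20.8, 0.5] [0.0, -0.02, 0.04]
[9.3, -20.8, 0.5] [0.0, -0.02, 0.04]
[9.3, -20.8, 0.5] [0.0, -0.02, 0.04]
[9.3, -20.8, 0.5] [0.0, -0.02, 0.04]
[9.2, -20.8, 0.5] [0.0, -0.02, 0.04]
[9.2, -20.8, 0.5] [0.0, -0.02, 0.04]
[9.2, -20.8, 0.5] [0.0, -0.02, 0.04]
[9.2, -20.9, 0.5] [0.0, -0.02, 0.04]
```

Emit:
apply_moves --moves '[{"jaw": 0,"offset": [9,-15,0],"rot": [0,0,0]},{"jaw": 0,"offset": [9,-25,0],"rot": [0,0,0]},{"jaw": 0,"offset": [9,-25,0],"rot": [0,0,0]},{"jaw": 0,"offset": [10,-25,0],"rot": [0,0,0]},{"jaw": 0,"offset": [10,-25,0],"rot": [0,0,0]}]'

```text
time_s: 21.98
eef_pos: [0.491, 0.0538, 0.3504]
eef_rot: [-0.0, 1.0, 0.004, -0.002]
wrist_force: [0.9, -0.1, -6.5]
opening: 0.29
grasp_force: 59.7
```

Emit:
apply_moves --moves '[{"jaw": 0,"offset": [10,-25,0],"rot": [0,0,0]},{"jaw": 0,"offset": [10,-25,0],"rot": [0,0,0]},{"jaw": 0,"offset": [10,-25,0],"rot": [0,0,0]},{"jaw": 0,"offset": [10,-15,0],"rot": [0,0,0]},{"jaw": 0,"offset": [4,-5,0],"rot": [0,0,0]}]'

```text
time_s: 22.6
eef_pos: [0.5352, 0.1486, 0.352]
eef_rot: [0.0, 1.0, 0.004, -0.001]
wrist_force: [-0.1, -1.1, -5.6]
opening: 0.29
grasp_force: 59.7
```

Run:
```python
from h import *
st(); plan((.5375,.147,.25),pose(-90),1)
```

```text
t 22.6 p [0.5352 0.1486 0.352 ] y [ 0.008 -1.     0.   ] z [-0.002 -0.    -1.   ] F [-0.1 -1.1 -5.6] T [-0.09 -0.07  0.02] Tz -0.018 open 0.29 g 59.7 q6 1.62
[2.5, 1.5, 102.0] [0.02, 0.13, 0.47]
```

Emit:
apply_moves --moves '[{"jaw": 0,"offset": [2,2,25],"rot": [0,0,0]},{"jaw": 0,"offset": [0,0,35],"rot": [0,0,0]},{"jaw": 0,"offset": [0,0,30],"rot": [0,0,0]},{"jaw": 0,"offset": [0,0,20],"rot": [0,0,0]},{"jaw": 0,"offset": [0,0,0],"rot": [0,0,0]}]'

```text
time_s: 23.22
eef_pos: [0.536, 0.1453, 0.2417]
eef_rot: [0.0, 1.0, 0.003, -0.002]
wrist_force: [-0.4, -0.0, -5.6]
opening: 0.292
grasp_force: 59.6
```

Run:
```python
from h import *
from scipy.optimize import least_squares
st(); plan((.5375,.147,.196),pose(-90),1)
for c in ('side','top'):
    im,d=ctrl.camera(c); q=cloud(c,d,d>0)
    m=(np.hypot(q[:,0]-.5365,q[:,1]-.145)<.042)&(q[:,2]>.07)&(q[:,2]<.18); w=q[m]
    for h0 in(0,1):
        ww=w[(w[:,2]>.12)==h0][:,:2]; print(c,h0,len(ww),least_squares(lambda a:np.hypot(*(ww-a).T)-.029,(.536,.145),loss='soft_l1',f_scale=.002).x.round(4) if len(ww)>20 else '')
```

```text
t 23.23 p [0.536  0.1453 0.2417] y [ 0.006 -1.     0.001] z [-0.004 -0.001 -1.   ] F [-0.4 -0.  -5.6] T [ 0.01  0.01 -0.05] Tz 0.047 open 0.292 g 59.6 q6 1.62
[1.7, -1.8, 45.7] [0.04, 0.24, 0.37]
side 0 302 [0.5302 0.1423]
side 1 461 [0.531  0.1435]
top 0 364 [0.5317 0.1441]
top 1 557 [0.5323 0.1446]
```

Emit:
apply_moves --moves '[{"jaw": 0,"offset": [5,-1.5,0],"rot": [0,0,0]},{"jaw": 0,"offset": [0,0,10],"rot": [0,0,0]},{"jaw": 0,"offset": [0,0,12],"rot": [0,0,0]},{"jaw": 0,"offset": [0,0,10],"rot": [0,0,0]},{"jaw": 0,"offset": [0,0,8],"rot": [0,0,0]}]'

```text
time_s: 23.95
eef_pos: [0.5421, 0.1476, 0.2029]
eef_rot: [0.0, 1.0, 0.004, -0.0]
wrist_force: [0.4, -1.2, -5.8]
opening: 0.29
grasp_force: 59.7
```

Run:
```python
from h import *
st()
```

```text
t 23.95 p [0.5421 0.1476 0.2029] y [ 0.007 -1.     0.   ] z [-0. -0. -1.] F [ 0.4 -1.2 -5.8] T [-0.   -0.03 -0.  ] Tz 0.004 open 0.29 g 59.7 q6 1.62
```

No contact with the wire; the bottom is inside the bay. Ease down to the mat.

Emit:
apply_moves --moves '[{"jaw": 0,"offset": [0,0,2],"rot": [0,0,0]},{"jaw": 0,"offset": [0,0,1],"rot": [0,0,0]},{"jaw": 0,"offset": [0,0,1],"rot": [0,0,0]},{"jaw": 0,"offset": [0,0,1],"rot": [0,0,0]},{"jaw": 0,"offset": [0,0,0],"rot": [0,0,0]}]'

```text
time_s: 24.58
eef_pos: [0.5426, 0.1477, 0.1992]
eef_rot: [-0.0, 1.0, 0.004, 0.0]
wrist_force: [0.3, 0.5, -5.1]
opening: 0.291
grasp_force: 59.7
```

Emit:
apply_moves --moves '[{"jaw": 0,"offset": [0,0,1],"rot": [0,0,0]},{"jaw": 0,"offset": [0,0,1],"rot": [0,0,0]},{"jaw": 0,"offset": [0,0,0],"rot": [0,0,0]},{"jaw": 0,"offset": [0,0,0],"rot": [0,0,0]},{"jaw": 0,"offset": [0,0,0],"rot": [0,0,0]}]'

```text
time_s: 25.2
eef_pos: [0.5426, 0.1476, 0.1972]
eef_rot: [-0.0, 1.0, 0.004, 0.0]
wrist_force: [0.4, 0.6, -5.5]
opening: 0.292
grasp_force: 59.7
```

Emit:
apply_moves --moves '[{"jaw": 0,"offset": [0,0,1],"rot": [0,0,0]},{"jaw": 0,"offset": [0,0,1],"rot": [0,0,0]},{"jaw": 0,"offset": [0,0,0],"rot": [0,0,0]},{"jaw": 0,"offset": [0,0,0],"rot": [0,0,0]},{"jaw": 0,"offset": [0,0,0],"rot": [0,0,0]}]'

```text
time_s: 25.82
eef_pos: [0.5431, 0.1476, 0.1959]
eef_rot: [-0.0, 1.0, 0.004, 0.001]
wrist_force: [0.1, -0.9, 2.9]
opening: 0.289
grasp_force: 59.9
```

Contact at the expected height (0.196). Release and rise.

Emit:
apply_moves --moves '[{"jaw": 0.35,"offset": [0,0,0],"rot": [0,0,0]},{"jaw": 0.5,"offset": [0,0,0],"rot": [0,0,0]},{"jaw": 0.65,"offset": [0,0,0],"rot": [0,0,0]},{"jaw": 0.65,"offset": [0,0,0],"rot": [0,0,0]},{"jaw": 0.65,"offset": [0,0,0],"rot": [0,0,0]}]'

```text
time_s: 26.45
eef_pos: [0.5425, 0.1477, 0.1951]
eef_rot: [-0.0, 1.0, 0.004, 0.0]
wrist_force: [-0.1, -0.4, 0.1]
opening: 0.65
grasp_force: 0.0
```

Emit:
apply_moves --moves '[{"jaw": 0.65,"offset": [0,0,-15],"rot": [0,0,0]},{"jaw": 0.65,"offset": [0,0,-30],"rot": [0,0,0]},{"jaw": 0.65,"offset": [0,0,-40],"rot": [0,0,0]},{"jaw": 0.65,"offset": [-20,0,-40],"rot": [0,0,0]},{"jaw": 0.65,"offset": [-50,0,-10],"rot": [0,0,0]}]'

```text
time_s: 27.08
eef_pos: [0.4741, 0.147, 0.3345]
eef_rot: [-0.0, 1.0, 0.003, 0.004]
wrist_force: [-0.5, 0.1, 0.4]
opening: 0.654
grasp_force: 0.0
```

Emit:
apply_moves --moves '[{"jaw": 0.65,"offset": [-50,0,0],"rot": [0,0,0]},{"jaw": 0.65,"offset": [-50,0,0],"rot": [0,0,0]},{"jaw": 0.65,"offset": [-20,0,0],"rot": [0,0,0]},{"jaw": 0.65,"offset": [0,0,0],"rot": [0,0,0]},{"jaw": 0.65,"offset": [0,0,0],"rot": [0,0,0]}]'

```text
time_s: 27.7
eef_pos: [0.3532, 0.1462, 0.3307]
eef_rot: [-0.0, 1.0, 0.004, 0.001]
wrist_force: [0.3, -0.4, -0.6]
opening: 0.651
grasp_force: 0.0
```

Run:
```python
from h import *
from scipy.optimize import least_squares
st()
for c in ('side','top'):
    im,d=ctrl.camera(c); q=cloud(c,d,d>0); save(c+'4',im)
    w=q[(np.hypot(q[:,0]-.5365,q[:,1]-.145)<.045)&(q[:,2]>.04)&(q[:,2]<.25)]
    for lo,hi,r in((.04,.09,.029),(.09,.145,.029),(.226,.24,.0135)):
        ww=w[(w[:,2]>lo)&(w[:,2]<hi)][:,:2]; print(c,len(ww),least_squares(lambda a:np.hypot(*(ww-a).T)-r,(.536,.145),loss='soft_l1',f_scale=.002).x.round(4) if len(ww)>20 else '')
    print('top z',np.percentile(w[:,2],99.5))
a=cv2.imread('pics/side4.png')[120:400,200:480]; cv2.imwrite('pics/s4.png',cv2.resize(a,(560,560)))
```

```text
t 27.7 p [0.3532 0.1462 0.3307] y [ 0.007 -1.    -0.   ] z [ 0.003  0.    -1.   ] F [ 0.3 -0.4 -0.6] T [-0.03  0.01 -0.02] Tz 0.022 open 0.651 g 0.0 q6 1.64
side 295 [0.5383 0.1442]
side 403 [0.5387 0.1443]
side 65 [0.5387 0.1437]
top z 0.24756560225953056
top 333 [0.5397 0.1457]
top 447 [0.5397 0.1456]
top 75 [0.54   0.1459]
top z 0.2464653177394327
```

View pics/s4.png

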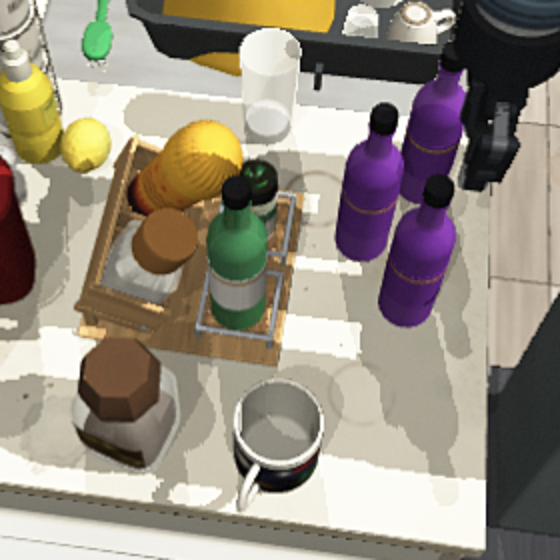

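The green bottle (237,265 in the crop) stands upright in its bay before the sugar jar. The lid, spice jar, shaker, mug, glass and purple bottles are undisturbed, and the arm is clear.

```bash
python3 -c "
from bench import ctrl
print(ctrl.hand_in())"
```

```text
the job is handed in; nothing more can be done
None
```

The oil bottle was set aside upright, the sugar lid was screwed clockwise to about 0.49 N m (within the snug range), and the bottle was put back upright in its bay; the job was handed in at about 28 s with the other things where they stood.

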